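Stow the red stone and lift the sharpening caddy level

TASK

Gently lay the red sharpening stone flat in the empty bay of the plywood caddy and let go of it, then take the caddy by its black carry handle, lift it until it hangs at least 12 cm above the bench, and finish while still holding it there, level and steady, with the stone and the wax tin in their bays. Keep the caddy the right way up all the time, do not handle the wax tin, and leave the grey stone and the wood offcut where they lie.

Things in the scene. Friction and masses are not known exactly. Their poses are not given: they have to be found in the camera images.
- caddy: open plywood tray with a handle, about 0.42 kg, 128 mm (x) by 280 mm (y), any yaw; origin at the centre of its underside, z up. Walls 8 mm thick, 44 mm high; bay floor 8 mm up. A 12 mm divider, 44 mm high, along x at y = 0 makes two bays, each 112 mm (x) by 126 mm (y) inside. On the divider two uprights, 20 (x) by 12 mm at x = -46 and +46 mm, carry the handle
- caddy_handle (a point): centre of the caddy's black grip bar: 112 mm long along the caddy's x, 18 mm thick along the caddy's y, 24 mm high; its centre is 132 mm above the underside of the caddy, its top 144 mm; axes as the caddy's. Under the bar there is an open window 78 mm high between the uprights
- bay_tin (a point): middle of the floor of the bay that holds the wax tin, at caddy y = +69 mm, 8 mm above the underside
- bay_empty (a point): middle of the floor of the empty bay, at caddy y = -69 mm, 8 mm above the underside; axes as the caddy's
- wax_tin: round tin with a red lid, 71 mm across, 29 mm high, 0.11 kg, standing in one bay of the caddy; origin at the centre of its underside
- red_stone: red-brown slip stone, 24 mm (its x) by 64 mm (its y) by 14 mm high, 0.05 kg, lying flat on the bench; origin at the centre of its underside
- grey_stone: dark grey slip stone, 36 x 100 x 11 mm, lying on the bench; origin at the centre of its underside; a bystander
- offcut: brown hardwood offcut, 30 x 85 x 30 mm, lying on the bench; origin at the centre of its underside; a bystander
Things that resemble listed ones, but are neither listed nor needed, are in the scene too. Of the things that look like the wax_tin, the larger one is meant. There is more than one size of the red_stone; the one meant has the size given above.

How it is judged:
By the outcome, as a careful person would: the job done as asked, in the order asked, and still so for the second after the job is handed in, while the arm keeps its last pose, push and grip.
It also fails if it takes over 51 s, if anything falls off the work surface, if the arm or the gripper's body presses on something with over 40 N, if the wrist force passes 120 N, or if a joint passes its speed limit or range.

ROBOT

A 7-joint arm with a two-finger parallel gripper is mounted at the origin on a cart in front of the work surface, level with it; the furniture and walls round the work are solid. World frame = base frame: x ahead of the robot, y to its left, z up, the work surface at z = 0. Lengths are in mm, angles in degrees, forces in N, time in s.
With the tool pointing down it reaches from about 400 to 875 mm from the base axis. Payload 6.5 kg.
Tool frame: the origin (TCP) lies between the finger pads, 19 mm behind the fingertips; this is the grasp point; z points along the fingers, y is the line along which they close (so a half turn about z gives the same grasp; the last joint's range is limited). The gripper opens to 85 mm and grips with 20 to 120 N. Pads are 22 mm wide; open, the fingers measure 114 mm over their backs; the gripper's body (76 mm by 85 mm) begins 54 mm behind the grasp point. The pads swing forward as they close: fully open they stand 13 mm farther back than shut.
Start: joints at [65.65, 30.733, -0.252, 88.115, 0.149, 61.152, -4.079], TCP at [228.244, -608.601, 249.99] pointing down, gripper open.
Joint ranges: [-154.64, 154.64], [-21.42, 123.67], [-72.66, 72.17], [13.99, 137.28], [-74.86, 254.86], [10.95, 109.41], [-158.01, 158.01]. Speed limits (degrees/s): [136.94, 136.94, 180, 180, 180, 180, 180].

INTERFACE

Orientations are given as [roll, pitch, yaw] about the fixed x, y, z axes, in that order (R = Rz(yaw) Ry(pitch) Rx(roll)).
In Python, from cell import bot, kin, capture, hand_in, models gives the robot as it stands. The module is installed in compiled form; this text tells all that it offers. Calls block until the motion is done:
- bot.reach(position, orientation): joint-space move of the TCP to a pose.
- bot.move_linear(position, ori=None, velocity=150, guard=None): straight line of the TCP; ori=None keeps the orientation; velocity is the mean speed in mm/s. With guard (N) it stops when the force on the tool has changed by that much, and returns True; else False.
- bot.goto_joints(angles): joint-space move.
- bot.move_gripper(opening): finger opening in mm; the grip force is fixed at half the most; returns when the fingers have stopped.
- bot.sleep(seconds).
- kin.ik(position, orientation): joint angles nearest the present ones, or None.
- bot.state(): the state.
- capture(name): name is "scene" or "top" or "wrist"; returns a dict with "img" (400x640x3 uint8, red, green, blue), "K" (3x3 intrinsics, pixels), "view" (4x4, takes a point from world to camera coordinates); the wrist camera has in their place "T_tool_cam" (4x4, takes a point from camera to tool coordinates, whose origin is the TCP and whose axes are the flange's). Camera axes: x right, y down, z forward; pixel columns grow to the right and rows downward; lengths in mm; the calibration is good to about 2 mm. A picture is of the moment at which its call begins: read the wrist's pose just before it. There is no depth.
A pose or a line that the arm cannot do raises bot.IKError and nothing moves.
- hand_in(): hands the job in; it is judged then, once.
Trained networks look in the newest picture that a camera, given by its name, has taken for a name from the list of things; names that differ only in an ending like _2 or _b are one class to them, and where a whole thing is asked for, a point or a joint stands for the part that bears it (a point fixed in the world has none). Each returns a list of dicts, best first, with "confidence" (0 to 1); they miss things now and then, are a little off and sometimes report something else, mostly with a low value. They report only what shows in the picture. A call takes as long as a camera call. They do not tell look-alikes from the thing itself.
- models.boxes_of(query, camera): "point" ([row, column] in pixels, amid what is visible of it).
- models.place_of(query, camera): "point" ([row, column] in pixels: a listed point, or the origin of a listed thing).
The state is a dict: "clock": time; "joints": joint angles; "dq": joint speeds; "tau": joint torques, N m; "eef_pos": TCP position; "tool_rot": TCP orientation; "ft_force": force on the tool from outside, world axes, zero at the start; "torque": the same for the moment, N m; "finger_gap": finger opening in mm; "grasp_force": force on a finger pad.
Only numpy, scipy, OpenCV 4.12 (cv2) and the standard library are available. Lean on these libraries where they do the work, as an engineer would, in place of code of your own. Each camera call takes 0.05 s, during which the arm holds its last target. There are 200 camera calls.

## Working session

There is one attempt and no reset: what is moved stays moved. The work goes in short steps, each a Python script; the robot and the scene stay as the last script left them, time stands still between calls to the robot, and variables do not carry over. Pictures are saved under pics/ and viewed, at most 10 in all, crops included, and the job is handed in when it is done.

```bash
mkdir -p pics
python3 - <<'E'
from cell import bot,kin,capture,models
import cv2,numpy as np
for c in ("top","scene"):
    d=capture(c); cv2.imwrite(f"pics/{c}0.png",d["img"][:,:,::-1]); np.savez(f"{c}0.npz",**d)
    print(c,np.round(d["K"],1).tolist(),np.round(d["view"],3).tolist())
    for q in ["caddy_handle","bay_tin","bay_empty","red_stone","wax_tin","grey_stone","offcut","caddy"]:
        print(q,[(np.round(r["point"]).tolist(),round(r["confidence"],2)) for r in models.place_of(q,c)])
s=bot.state();print(s)
E
```

```text
top [[450.8, 0.0, 315.8], [0.0, 450.8, 204.8], [0.0, 0.0, 1.0]] [[0.01, -1.0, 0.023, -63.284], [-0.997, -0.012, -0.079, 507.005], [0.08, -0.022, -0.997, 1302.535], [0.0, 0.0, 0.0, 1.0]]
caddy_handle [([210.0, 333.0], 0.6), ([209.0, 334.0], 0.41)]
bay_tin [([200.0, 355.0], 0.91), ([218.0, 311.0], 0.6), ([220.0, 414.0], 0.45)]
bay_empty [([215.0, 310.0], 0.79), ([217.0, 414.0], 0.24)]
red_stone [([267.0, 254.0], 0.57), ([234.0, 198.0], 0.52)]
wax_tin [([152.0, 330.0], 0.81), ([203.0, 352.0], 0.77)]
grey_stone [([222.0, 414.0], 0.75)]
offcut [([235.0, 249.0], 0.8)]
caddy [([209.0, 332.0], 0.66), ([236.0, 200.0], 0.4)]
scene [[462.8, 0.0, 315.4], [0.0, 462.8, 200.4], [0.0, 0.0, 1.0]] [[-0.811, -0.585, -0.016, 392.153], [-0.397, 0.57, -0.719, 311.346], [0.43, -0.577, -0.694, 935.833], [0.0, 0.0, 0.0, 1.0]]
caddy_handle [([180.0, 333.0], 0.77)]
bay_tin [([201.0, 340.0], 0.74)]
bay_empty [([238.0, 332.0], 0.83)]
red_stone [([349.0, 257.0], 0.78), ([314.0, 338.0], 0.47)]
wax_tin [([197.0, 287.0], 0.58), ([202.0, 345.0], 0.56)]
grey_stone [([174.0, 388.0], 0.55)]
offcut [([299.0, 304.0], 0.97)]
caddy [([218.0, 336.0], 0.68)]
{'clock': 0.9, 'joints': array([65.6499828 , 30.73184536, -0.25288955, 88.11584376,  0.14740019,
       61.15061917, -4.0803474 ]), 'dq': array([-0.02657464, -0.00376725,  0.03518323,  0.06156128, -0.05302138,
       -0.04518429,  0.01685947]), 'tau': array([-7.93037998e-04, -5.83309507e+01,  1.04771610e+00, -2.59434342e+01,
        1.24135488e-02,  1.73127697e-03, -4.13496889e-05]), 'eef_pos': array([ 228.25471354, -608.59899591,  250.00345148]), 'tool_rot': array([ 1.79997997e+02, -2.65722419e-04,  2.05581635e+01]), 'ft_force': array([-0.03378314, -0.16965865,  0.01611966]), 'torque': array([-0.00529639, -0.01334153, -0.01182185]), 'grasp_force': 0.0, 'finger_gap': 85.71283150086083}
```

Run:
```python
import cv2
t=cv2.imread("pics/top0.png");cv2.imwrite("pics/top0c.png",cv2.resize(t[110:310,160:460],(800,533),interpolation=cv2.INTER_CUBIC))
```

```text
(no output)
```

View pics/top0c.png

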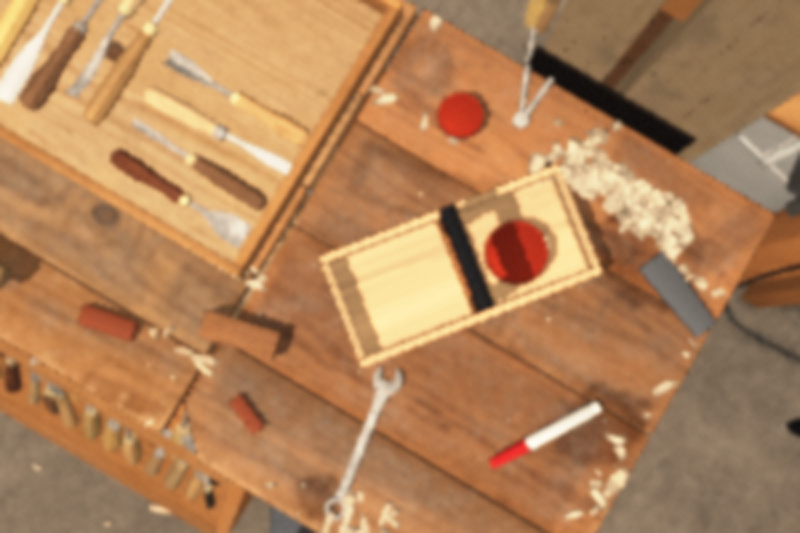

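View pics/scene0.png

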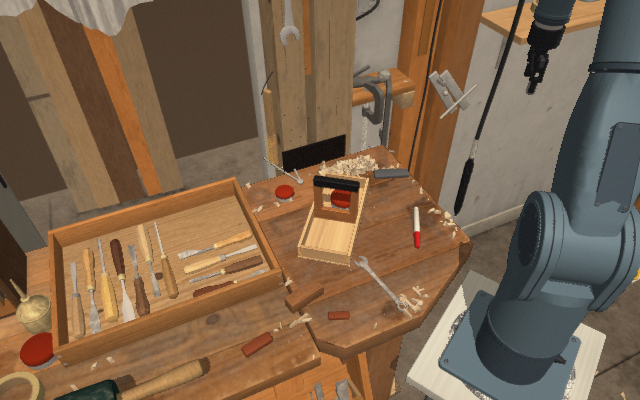

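The top crop shows two red stones: A at about (row 230, col 200), about 60 crop px long, and B at (264, 252), about 38 crop px. The caddy is at (209, 333), with the tin in its right bay and the second, smaller red disc at (153, 332). The scene view agrees: the stones are at (345, 257) and (315, 338), the handle at (183, 336), and a far disc on the left at (350, 38) is a third look-alike. I'll measure the sizes next.

```bash
cat > h.py <<'E'
import cv2,numpy as np
def ray(K,view,pts,z):
    "pixels (row,col) -> world points at height z"
    p=np.atleast_2d(pts).astype(float); d=np.c_[p[:,1],p[:,0],np.ones(len(p))]@np.linalg.inv(K).T
    R,t=view[:3,:3],view[:3,3]; c=-R.T@t; w=d@R
    return c+w*((z-c[2])/w[:,2])[:,None]
def proj(K,view,P):
    q=np.atleast_2d(P)@view[:3,:3].T+view[:3,3]; q=q@K.T; return q[:,:2]/q[:,2:]   # u,v
def blob(d,mask,z,near=None,minn=20):
    "rects in world at height z of mask blobs"
    n,l,st,ce=cv2.connectedComponentsWithStats(mask.astype(np.uint8)); out=[]
    for i in range(1,n):
        if st[i,4]<minn: continue
        rc=np.argwhere(l==i); w=ray(d["K"],d["view"],rc,z)[:,:2]
        out.append((ce[i][::-1].round(),cv2.minAreaRect(w.astype(np.float32)),st[i,4]))
    return out
def red(img):
    h=cv2.cvtColor(img,cv2.COLOR_RGB2HSV); H,S,V=[h[:,:,i].astype(int) for i in range(3)]
    return ((H<7)|(H>174))&(S>140)&(V>60)
E
python3 - <<'E'
from h import *
for c in("top","scene"):
    d=dict(np.load(c+"0.npz"))
    for b in blob(d,red(d["img"]),12): print(c,b[0],np.round(b[1][0]),np.round(b[1][1]),round(b[1][2]),b[2])
d=dict(np.load("top0.npz"))
# caddy rim corners from crop px (x,y)
cr=np.array([[322,260],[558,170],[601,270],[364,366]]);rc=np.c_[110+cr[:,1]*.375,160+cr[:,0]*.375]
w=ray(d["K"],d["view"],rc,44);print(w.round(),w.mean(0),np.linalg.norm(w-np.roll(w,1,0),axis=1), np.degrees(np.arctan2(*(w[1]-w[0])[1::-1])))
hb=np.array([[450,212],[484,303]]);print(ray(d["K"],d["view"],np.c_[110+hb[:,1]*.375,160+hb[:,0]*.375],144))
print(ray(d["K"],d["view"],[[235,249],[222,414],[152,330]],15).round())
E
```

```text
top [111. 109.] [782. 561.] [50. 67.] 61 328
top [153. 332.] [ 664. -105.] [48. 48.] 1 225
top [204. 353.] [ 511. -170.] [63. 65.] 45 403
top [280. 350.] [ 289. -160.] [14. 44.] 27 77
scene [192. 284.] [ 669. -109.] [50. 53.] 35 207
scene [198. 341.] [ 528. -176.] [51. 70.] 30 303
scene [239. 417.] [ 289. -161.] [15. 56.] 27 95
scene [350.  37.] [789. 554.] [60. 76.] 61 848
[[ 497.   44.   44.]
 [ 598. -212.   44.]
 [ 490. -259.   44.]
 [ 383.   -3.   44.]] [ 492.00668509 -107.51393125   44.        ] [122.73236762 274.78755364 118.40419188 276.56337316] -68.33061271602116
[[ 539.24116113  -89.14721593  144.        ]
 [ 448.49225888 -123.76612121  144.        ]]
[[ 417.  137.   15.]
 [ 461. -349.   15.]
 [ 666.  -99.   15.]]
```

Run:
```python
from h import *
for c,pts in(("top",[(230,200),(264,252)]),("scene",[(345,257),(315,338)])):
    d=dict(np.load(c+"0.npz")); h=cv2.cvtColor(d["img"],cv2.COLOR_RGB2HSV)
    for p in pts: print(c,p,h[p],h[p[0]-16,p[1]],h[p[0]+10,p[1]+14])
    m=((h[:,:,0]<8)|(h[:,:,0]>174))&(h[:,:,1]>150)
    for b in blob(d,m,14,minn=15): print(c,b[0],np.round(b[1][0]),np.round(b[1][1]),round(b[1][2]),b[2])
t=cv2.imread("pics/top0.png");s=cv2.imread("pics/scene0.png")
f=lambda a:cv2.resize(a,(800,300),interpolation=cv2.INTER_CUBIC)
cv2.imwrite("pics/st.png",np.vstack([f(t[220:280,170:330]),f(s[298:373,200:400])]))
```

```text
top (230, 200) [  7 179 172] [ 14 124 171] [ 13 145 164]
top (264, 252) [  8 180 170] [ 13 133 155] [ 13 128 184]
top [111. 109.] [782. 560.] [52. 67.] 60 342
top [153. 332.] [ 664. -106.] [48. 51.] 1 235
top [204. 353.] [ 512. -168.] [65. 65.] 1 418
top [280. 350.] [ 288. -160.] [17. 44.] 30 83
scene (345, 257) [  8 174 148] [ 14 135 145] [ 14  98 112]
scene (315, 338) [  8 181 144] [ 13 136 126] [ 13 129 148]
scene [191. 284.] [ 668. -108.] [50. 53.] 35 211
scene [198. 341.] [ 527. -174.] [51. 70.] 30 308
scene [239. 417.] [ 289. -159.] [15. 56.] 27 100
scene [349.  37.] [788. 553.] [60. 76.] 62 859
```

View pics/st.png

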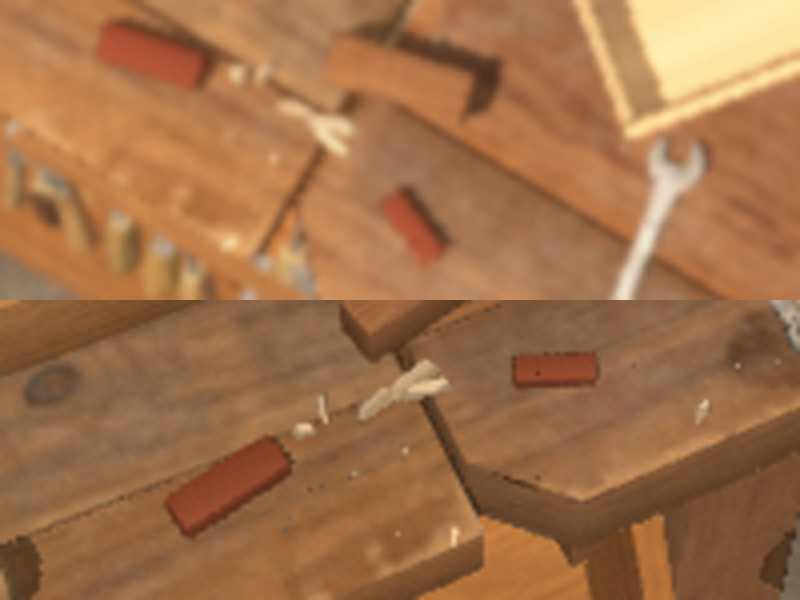

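The crop shows A at top (230, 200), about 113x38 crop px (near 64x22 mm), and B at top (265, 253), about 75x25 crop px (near 42x14 mm). I'll measure both precisely.

Run:
```python
from h import *
for c,pts in(("top",[(230,200),(264,252)]),("scene",[(345,257),(315,338)])):
    d=dict(np.load(c+"0.npz")); h=cv2.cvtColor(d["img"],cv2.COLOR_RGB2HSV)
    m=(h[:,:,0]<=10)&(h[:,:,1]>155)
    for b in blob(d,m,14,minn=15):
        if min(np.hypot(*(b[0]-p)) for p in np.array(pts))<8: print(c,b[0],np.round(b[1][0]),np.round(b[1][1]),round(b[1][2]),b[2])
```

```text
top [231. 200.] [429. 279.] [65. 25.] 72 189
top [265. 252.] [330. 125.] [44. 17.] 37 91
scene [315. 338.] [329. 131.] [43. 20.] 35 165
scene [344. 256.] [427. 283.] [64. 27.] 72 371
```

Stone A at world (428, 281) measures 65x25 mm and matches the description; B is 43x17 mm. I'm going above A with the wrist camera.

```bash
cat >> h.py <<'E'
from scipy.spatial.transform import Rotation as Ro
def wrist(bot,capture,name):
    s=bot.state(); d=capture("wrist")
    T=np.eye(4); T[:3,:3]=Ro.from_euler("xyz",s["tool_rot"],degrees=True).as_matrix(); T[:3,3]=s["eef_pos"]
    d["view"]=np.linalg.inv(T@d["T_tool_cam"]); np.savez(name+".npz",**d); cv2.imwrite(f"pics/{name}.png",d["img"][:,:,::-1]); return d
E
python3 - <<'E'
from h import *; from cell import *
q0=bot.state()["joints"]
for y in(72,-108):
    for p in((428,281,250),(428,281,22)):
        q=kin.ik(p,[180,0,y]); print(y,p,None if q is None else np.round(q))
ok=[y for y in(72,-108) if kin.ik((428,281,22),[180,0,y]) is not None]
y=min(ok,key=lambda y:abs(kin.ik((428,281,250),[180,0,y])[6]))
bot.reach([428,281,250],[180,0,y])
d=wrist(bot,capture,"w1"); s=bot.state(); print(s["clock"],s["eef_pos"],s["tool_rot"],s["ft_force"]); print(d["T_tool_cam"].round(2).tolist())
h=cv2.cvtColor(d["img"],cv2.COLOR_RGB2HSV); m=(h[:,:,0]<=10)&(h[:,:,1]>155)
for b in blob(d,m,14,minn=200): print(b[0],np.round(b[1][0],1),np.round(b[1][1],1),round(b[1][2],1),b[2])
for y in(20,-70,110,-160): 
    q=kin.ik((467,-43,30),[180,0,y]); print(y,None if q is None else np.round(q))
E
```

```text
72 (428, 281, 250) [  3.  26. -52. 107.  24.  59. -77.]
72 (428, 281, 22) [-18.  42. -25. 114.  33.  31. -85.]
-108 (428, 281, 250) [  8.  30. -61. 106.  30.  62.  98.]
-108 (428, 281, 22) [  7.  59. -62. 113.  67.  55.  71.]
4.1417 [428.4778115  280.42606515 249.9078715 ] [1.79995509e+02 1.31205987e-02 7.19252640e+01] [-1.12596007  0.20220228  0.30473439]
[[-0.0, -0.96, -0.29, 73.19], [1.0, -0.0, -0.0, -0.49], [0.0, -0.29, 0.96, -124.32], [0.0, 0.0, 0.0, 1.0]]
[169. 316.] [427.9 283. ] [61.7 22.2] 71.9 854
[294. 283.] [330.4 131.6] [42.4 15.8] 37.3 288
20 [  21.   38.  -26.  120.   34.   29. -101.]
-70 [  -8.   36.   10.  122.  -15.   23. -146.]
110 [ 32.  43. -40. 120.  49.  35. -23.]
-160 [ 46.  54. -60. 119.  66.  51.  55.]
```

View pics/w1.png

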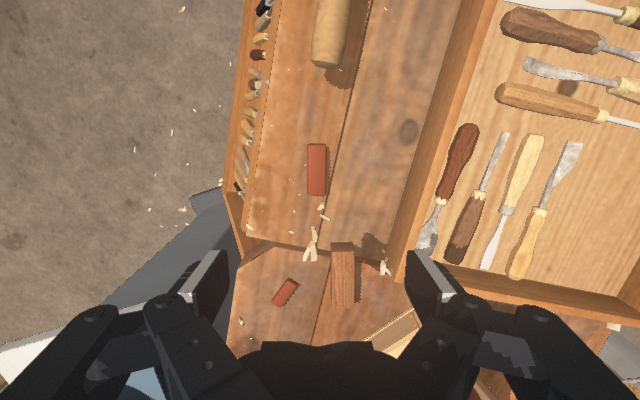

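The wrist view shows stone A at (169, 316), B at (292, 285) and the offcut at (275, 342). There's about 100 mm of free space between A and the chest wall. Three cameras agree on A at (428, 282.5), yaw 72. Grasping it now.

Run:
```python
from h import *; from cell import *
bot.move_gripper(55)
bot.move_linear([428,282.5,60],[180,0,72],velocity=150)
g=bot.move_linear([428,282.5,22.5],velocity=60,guard=8); print("guard",g,bot.state()["eef_pos"])
bot.move_gripper(0); s=bot.state(); print(s["finger_gap"],s["grasp_force"],s["ft_force"])
bot.move_linear([428,282.5,120],velocity=100); s=bot.state(); print(s["finger_gap"],s["grasp_force"],s["clock"])
bot.move_linear([428,282.5,260],velocity=200)
bot.reach([455,-55,260],[180,0,21])
d=wrist(bot,capture,"w2"); s=bot.state(); print(s["eef_pos"],s["finger_gap"],s["clock"],s["joints"].round())
for q in("caddy_handle","bay_tin","bay_empty","wax_tin"):
    z={"caddy_handle":132,"bay_tin":8,"bay_empty":8,"wax_tin":8}[q]
    print(q,[(r["point"],round(r["confidence"],2),ray(d["K"],d["view"],[r["point"]],z).round()) for r in models.place_of(q,"wrist")])
```

```text
guard False [427.98612671 282.67379627  22.52517467]
22.16274758795763 59.35141861438751 [-1.10546574 -1.15688201  5.63176018]
22.23163789412156 58.7837415933609 8.2583
[455.28938687 -53.31214746 259.99646233] 22.13770543865989 10.4333 [ 40.  16. -45. 113.  14.  56. -81.]
caddy_handle [([173.4, 384.8], 0.94, array([[ 494., -100.,  132.]]))]
bay_tin []
bay_empty [([157.1, 310.9], 0.58, array([[466., -41.,   8.]]))]
wax_tin [([14.6, 427.8], 0.91, array([[ 660., -105.,    8.]])), ([162.6, 416.5], 0.6, array([[ 508., -168.,    8.]])), ([178.2, 387.5], 0.21, array([[ 476., -142.,    8.]]))]
```

View pics/w2.png

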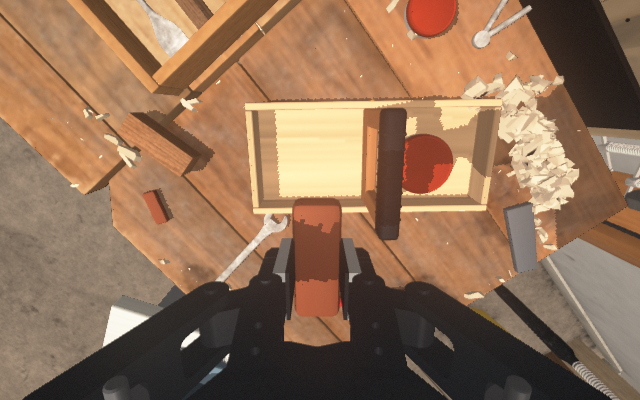

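The stone is held (gap 22 mm), with the wrist view showing it at about (255, 317). The caddy rim corners are near (104, 246), (97, 501), (210, 489) and (213, 254), and the bar runs from (108, 392) to (240, 387). I'll fit the caddy pose from these.

Run:
```python
from h import *
from scipy.optimize import least_squares
d=dict(np.load("w2.npz"));t=dict(np.load("top0.npz"))
# caddy pts: outer rim corners: empty side y=-140
ob=np.array([[104,246],[97,501],[210,489],[213,254]],float)
tb=np.array([[322,260],[558,170],[601,270],[364,366]]);tb=np.c_[110+tb[:,1]*.375,160+tb[:,0]*.375]
w=ray(d["K"],d["view"],ob,44); print(w.round(1))
P=np.array([[-64,-140,44],[-64,140,44],[64,140,44],[64,-140,44]],float)
def tr(x,P):
    R=Ro.from_euler("z",x[2],degrees=True).as_matrix(); return P@R.T+[x[0],x[1],0]
for nm,dd,o in(("wrist",d,ob),("top",t,tb)):
    f=lambda x:(proj(dd["K"],dd["view"],tr(x,P))-o[:,::-1]).ravel()
    r=least_squares(f,[492,-107,-159]); print(nm,r.x.round(2),r.fun.round(1))
# handle bar: top-end centres
hb=np.array([[108,393],[240,387.5]]);print("bar top pts",ray(d["K"],d["view"],hb,144).round(1))
th=np.array([[450,212],[484,303]]);print("top",ray(t["K"],t["view"],np.c_[110+th[:,1]*.375,160+th[:,0]*.375],144).round(1))
# wood mask corner check: left outer edge
x=least_squares(lambda x:(proj(d["K"],d["view"],tr(x,P))-ob[:,::-1]).ravel(),[492,-107,-159]).x
im=cv2.imread("pics/w2.png")
B=np.array([[sx*56,sy*9,z] for z in(144,120) for sx,sy in((-1,-1),(1,-1),(1,1),(-1,1))],float)
for Q,c in((P,(255,0,0)),(B[:4],(0,255,0)),(B[4:],(0,255,255))):
    cv2.polylines(im,[np.round(proj(d["K"],d["view"],tr(x,Q))*8).astype(np.int32)],True,c,1,cv2.LINE_AA,3)
cv2.imwrite("pics/w2o.png",cv2.resize(im[80:260,220:520],(800,480),interpolation=cv2.INTER_CUBIC))
```

```text
[[ 5.000e+02  4.670e+01  4.400e+01]
 [ 6.055e+02 -2.068e+02  4.400e+01]
 [ 4.889e+02 -2.606e+02  4.400e+01]
 [ 3.839e+02  6.000e-01  4.400e+01]]
wrist [ 494.29 -105.05 -157.56] [-1.9 -0.7  3.2 -0.1 -1.4 -0.2 -0.   1.8]
top [ 492.09 -107.55 -157.75] [-0.9 -0.5  0.4 -2.1  0.9  1.3 -0.4  1.2]
bar top pts [[ 544.5  -81.   144. ]
 [ 442.9 -123.6  144. ]]
top [[ 539.2  -89.1  144. ]
 [ 448.5 -123.8  144. ]]
```

View pics/w2o.png

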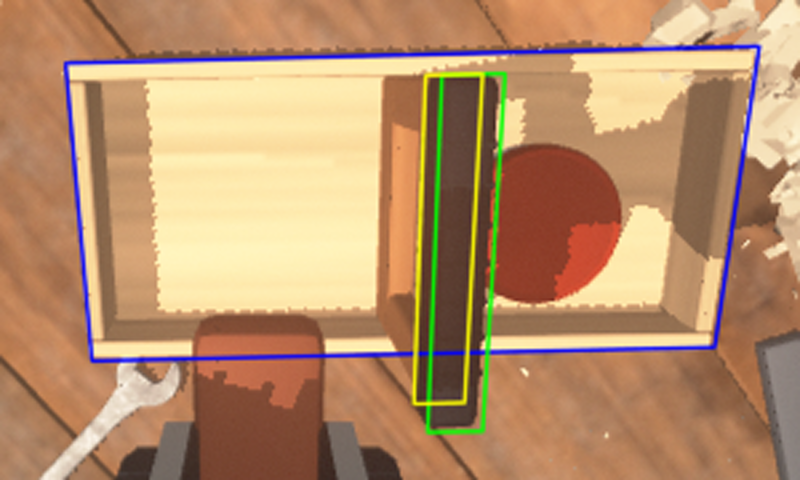

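The overlay fits the rim and handle within about 2 px, giving the caddy at (493.5, -104), yaw -157.5. Placing the stone in the empty bay.

Run:
```python
from h import *; from cell import *
o=[180,0,22.5]; p=[466,-37.5]
bot.move_linear(p+[120],o,velocity=150)
bot.move_linear(p+[45],velocity=80); bot.sleep(.2)
g=bot.move_linear(p+[29],velocity=25,guard=4); s=bot.state(); print("guard",g,s["eef_pos"],s["ft_force"],s["finger_gap"])
bot.move_gripper(48); s=bot.state(); print(s["finger_gap"],s["ft_force"])
bot.move_linear(p+[110],velocity=100)
bot.move_linear([440,-30,260],velocity=200)
d=wrist(bot,capture,"w3"); print(bot.state()["clock"])
for c in("top",):
    e=capture(c)
    for q in("caddy_handle","bay_empty","wax_tin","red_stone"): print(q,[(r["point"],round(r["confidence"],2)) for r in models.place_of(q,c)])
```

```text
guard True [465.87121571 -37.606545    31.05285614] [-0.67149462 -0.17808712  5.4596665 ] 22.218204302315932
47.95324325880501 [ 0.05509632  0.75971325 -0.27207944]
15.8333
caddy_handle [([207.6, 335.4], 0.93), ([201.1, 354.2], 0.55)]
bay_empty []
wax_tin [([153.7, 329.5], 0.66), ([206.1, 354.3], 0.65)]
red_stone [([262.8, 255.0], 0.6)]
```

View pics/w3.png

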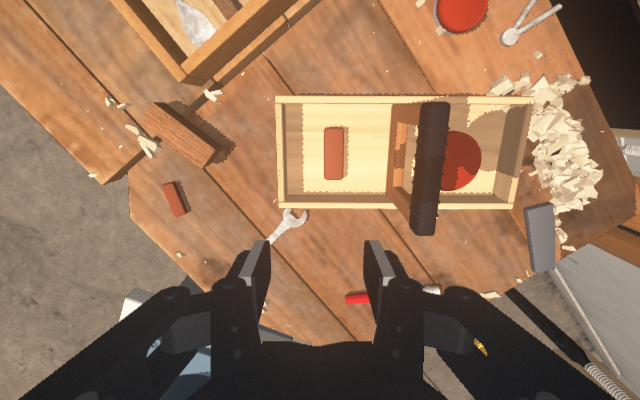

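The stone lies flat in the bay at (153, 334), the tin is in its own bay, and the fingers are clear. Bar top ends are at (102, 434) and (235, 423). Now grasping the handle.

Run:
```python
from h import *; from cell import *
d=dict(np.load("w3.npz")); e=ray(d["K"],d["view"],[[102,434],[235,423.5]],144)[:,:2]
m=e.mean(0); yaw=np.degrees(np.arctan2(*(e[0]-e[1])[::-1])); print(e.round(1),m,yaw,np.linalg.norm(e[0]-e[1]))
c=(m+[493.5,-104])/2 if np.hypot(*(m-[493.5,-104]))<6 else None
print(c); assert c is not None
c=list(c); o=[180,0,22.5]
bot.move_gripper(60)
bot.move_linear(c+[240],o,velocity=200)
bot.move_linear(c+[180],velocity=100); bot.sleep(.1)
g=bot.move_linear(c+[131],velocity=80,guard=8); print("guard",g,bot.state()["eef_pos"],bot.state()["ft_force"])
bot.move_gripper(0); s=bot.state(); print(s["finger_gap"],s["grasp_force"],s["ft_force"],s["torque"],s["clock"])
if not g and 14<s["finger_gap"]<21:
    bot.move_linear(c+[151],velocity=30); s=bot.state(); print(s["finger_gap"],s["ft_force"],s["torque"])
    bot.move_linear(c+[300],velocity=70); bot.sleep(.6); s=bot.state(); print(s["eef_pos"],s["finger_gap"],s["ft_force"],s["torque"],s["clock"])
a=capture("scene")["img"][:,:,::-1]; b=wrist(bot,capture,"w4")["img"][:,:,::-1]
cv2.imwrite("pics/fin.png",np.hstack([cv2.resize(a[60:300,200:500],(400,320)),cv2.resize(b,(400,320))]))
```

```text
[[ 544.6  -82.2]
 [ 444.8 -127. ]] [ 494.68303704 -104.58601371] 24.146004780263894 109.41275702913242
[ 494.09151852 -104.29300686]
guard False [ 494.3123535  -104.135934    131.05964697] [0.17008548 0.13531854 0.38022488]
17.34255154336165 59.008371233940125 [ 8.18948758e-04 -2.68592842e+00  5.22689895e+00] [-0.43909871  0.00625815 -0.0714996 ] 19.0417
17.091624901855116 [-3.93285402e-01  2.53861656e-03 -6.51550180e+00] [ 0.06219294  0.02938431 -0.02110029]
[ 494.12206019 -104.30194559  300.01744922] 17.543956238226098 [-0.23482674 -0.01043588 -5.63013565] [ 0.09073804 -0.00775024 -0.00235511] 22.7333
```

View pics/fin.png

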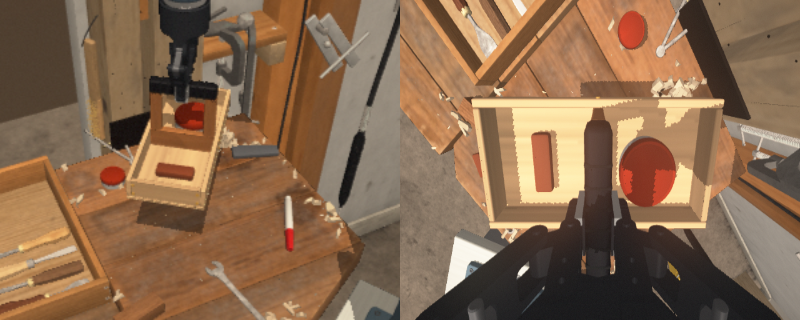

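The caddy hangs about 168 mm up and looks level: in the wrist half its rim rows match left to right at about 99 and 228. The stone (160, 542) and tin (172, 648) are in their bays. A short steadiness check, then hand in.

Run:
```python
from h import *; from cell import *
a=dict(np.load("w4.npz"))["img"].astype(int); bot.sleep(.6); b=capture("wrist")["img"].astype(int); s=bot.state()
df=np.abs(a-b).max(2)>40; print("changed px",df.sum(),s["finger_gap"],s["ft_force"],s["torque"],s["clock"])
if df.sum()<1500 and s["ft_force"][2]<-4.5: print(hand_in())
```

```text
changed px 41 17.223483422662493 [ 0.14332062  1.11773619 -5.87087621] [ 0.01884881  0.01940647 -0.00219449] 23.4833
the job is handed in; nothing more can be done
None
```

The job is handed in at 23.5 s: the red stone lies flat in its bay beside the wax tin, and the arm holds the caddy by its handle, level and steady about 17 cm above the bench.

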